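# Index the drill guide to the next hole

### The job

The next hole in the panel is due at the notch of the drilling rail, and the yellow-banded setting block is in the way: set it down flat, fully home, in its own yellow-labelled slot of the block tray and let go of it (do not drop it). Then take the blue drill-guide carriage by its knob, slide it along the rail towards the grey end stop until its spring ball clicks into the notch, and finish while still holding the knob there, ready for the drill. Leave the other blocks and the tools where they are.

Things in the scene. Friction and masses are not known exactly. Their poses are not given: they have to be found in the camera images.
- yellow_block: aluminium setting block with a yellow band round each end, 28 x 70 x 30 mm (x, y, z), 0.14 kg; origin at the centre of its underside, z up, y along its length. It starts lying on top of the rail, its length along the rail, between the carriage and the grey end stop. Grip it across its 28 mm width
- slot_yellow_floor (a point): floor centre of the yellow-labelled slot, 9 mm above the bench, z up; one of three grey slots 60 mm apart in a low tray, order changes (coloured label at the end nearer the robot). 75 mm inside along the point's x, 32 mm along its y; walls rise 12 mm above the floor, so the seated block stands 18 mm proud. The red slot holds the red block; the longer green one is empty
- red_block: setting block with red bands, 28 x 50 x 30 mm, in the red slot; origin at the centre of its underside. Leave it alone
- green_block: setting block with green bands, 28 x 85 x 30 mm, lying on the bench behind the work; origin at the centre of its underside. Leave it alone
- rail: fixed aluminium drilling rail, 64 x 330 mm, on a white panel 165 x 360 x 18 mm. Origin under its middle at bench height, z up, y along it towards the grey end stop; rail top 40 mm above the bench, stop face at y = +145 mm, stop top 71 mm up. A steel strip in the middle of its top has one V notch (12 mm wide, dark) at y between +60 and +104 mm, exact place not given
- plunger (a joint): how far the carriage's spring ball, 8 mm, under the carriage's middle, has dropped, m: about 0.001 riding on the strip, about 0.0036 seated in the notch (the steel pin in the knob's top sinks as much). It pulls the carriage into the notch with about 5 N from up to 5 mm either side, so that it centres itself when let loose there; about 10 N drives it out again
- carriage: blue drill-guide carriage on the rail, 72 x 60 mm, top 53 mm above the bench, a drill bushing on its nose over the panel; axes as the rail's, origin at its middle at rail-top height (40 mm). On its middle stands a black round knob with a red ring, 30 mm diameter, straight sides 62 to 89 mm above the bench, top 93 mm
- knob_grip (a point): middle of the knob on its axis, 78 mm above the bench; axes as the rail's
- square: combination square lying behind the work; bystander
- hex_keys: red folding hex key set lying at the back; bystander
- slide (a joint): position of the carriage's middle along the rail's y from the rail's origin, m; grows towards the end stop; travel -0.115 to 0.113; slides with 1.5 to 3 N of friction
- pliers: red-handled pliers lying near the bench's front edge; bystander
There are look-alikes about, which are no part of the job. Leave any pink look-alike of the yellow_block alone.

How it is judged:
On the way, in this order (a step that is already met when the one before it is completed fails the run):
1. the yellow block lies fully home in the yellow slot, let go (horizontal distance between yellow_block and slot_yellow_floor below 0.005 m and z of yellow_block in the frame of slot_yellow_floor below 0.003 m and angle between the y axis of yellow_block and the x axis of slot_yellow_floor, either way round below 0.12 rad and angle between yellow_block's own z axis and vertical below 0.08 rad and contact force between the fingers and yellow_block below 0.1 N), for 0.2 s.
2. the ball is in the notch with the knob held (value of joint plunger above 0.0026 m and contact force between the fingers and carriage above 2 N), for 0.3 s.
At the end, for the whole second after the job is handed in: Carriage still (under 5 mm/s), plunger above 2.6 mm (ball within about 2 mm of the notch), knob gripped (over 2 N, within 15 mm of its axis); yellow block untouched in the yellow slot: within 5 mm of its middle, under 3 mm above its floor, along it within 0.12 rad, level within 0.08 rad (all of step 2 and velocity of joint slide between -0.005 and 0.005 m/s and horizontal distance between the grasp point and knob_grip below 0.015 m and horizontal distance between yellow_block and slot_yellow_floor below 0.005 m and z of yellow_block in the frame of slot_yellow_floor below 0.003 m and angle between the y axis of yellow_block and the x axis of slot_yellow_floor, either way round below 0.12 rad and angle between yellow_block's own z axis and vertical below 0.08 rad and linear speed of yellow_block below 0.02 m/s and contact force between the arm and yellow_block below 0.1 N); the arm keeps its last pose, push and grip.
It fails at once if the yellow block is dropped (falls faster than 0.6 m/s out of the fingers) (linear speed of yellow_block above 0.6 m/s and contact force between the fingers and yellow_block below 0.1 N).
It fails at once if another block or a tool is shifted by more than 20 mm (distance of any of red_block, green_block, square, pliers, hex_keys from where it was at the start of the episode above 0.02 m).
It also fails if it takes over 67 s, if anything falls off the work surface, if the arm or the gripper's body presses on something with over 40 N, if the wrist force passes 120 N, or if a joint passes its speed limit or range.

### The arm

A 6-joint arm with a two-finger parallel gripper is mounted at the origin on a cart in front of the work surface, level with it; the furniture and walls round the work are solid. World frame = base frame: x ahead of the robot, y to its left, z up, the work surface at z = 0. Lengths are in m, angles in rad, forces in N, time in s.
With the tool pointing down it reaches from about 0.325 to 0.85 m from the base axis. Payload 15.5 kg.
Tool frame: the origin (TCP) lies midway between the tips of the shut fingers; the grasp point (between the pads) lies manip.pinch_z behind it (manip.pinch_z is the distance from the TCP to the grasp point, in m); z points along the fingers, y is the line along which they close (so a half turn about z gives the same grasp; the last joint's range is limited). The gripper opens to 91 mm and grips with 3 to 60 N. Pads are 32 mm wide; open, the fingers measure 118 mm over their backs; the gripper's body (76 mm by 178 mm) begins 60 mm behind the grasp point.
Start: joints at [0.713, 0.494, 1.345, -0, 1.302, -0.096], TCP at [0.432, 0.452, 0.214] pointing down, gripper open.
Joint ranges: [-2.91, 2.91], [-0.82, 2.16], [0.22, 2.67], [-1.22, 4.37], [0.12, 2.79], [-3.08, 3.08]. Speed limits (rad/s): [1.89, 1.89, 2.57, 3.01, 3.01, 3.01].

### API

Orientations are given as a unit quaternion [x, y, z, w].
In Python, from station import manip gives the robot as it stands.
- The arm moves only by the tool play_rows, never from a script. Its argument "moves" is text: rows parted by semicolons, each of 7 numbers parted by spaces: the shift along the tool's x, y, z in m, then the turn, a rotation vector about the tool's x, y, z in degrees, then the finger opening in m, from 0 to 0.0912. In form: dx dy dz wx wy wz hand; .... A call has 1 to 12 rows; each row shifts and turns the commanded pose from where the row before left it, along the tool's axes as they then stand; what a row does not reach is not made up. A row lasts 1/10 s, in which the tool goes at most 50 mm and 8.59 degrees, less where a joint would pass 70% of its speed; a pose out of reach is approached as far as the arm can. A call is refused whole if a number of a shift passes 0.05 or a number of a turn 8.59, either way. A call with a gripper value outside its range is refused whole. The fingers move at their own pace and stop on an object; "newtons" is the grip in N (left out, the last holds). Time passes only in rows, so rows that do not move let the fingers close. It gives the time, the measured TCP pose, the force, the opening and the grip force at its end, in the units of the state.
- manip.sense(): the state, without advancing time (a new reading comes with each control period).
- manip.snapshot(name): name is "scene" or "top" or "wrist"; returns a dict with "image" (480x640x3 uint8, red, green, blue), "range_z" (480x640 float32, m along the optical axis (not along the pixel's ray), 0 where there is no reading), "fx", "fy", "cx", "cy" (pixels), "R" (3x3) and "t" (3): a world point X has camera coordinates R X + t. Camera axes: x right, y down, z forward; pixel columns grow to the right and rows downward; lengths in m; the calibration is good to about 2 mm. A picture is of the moment at which its call begins.
- manip.sign_off(): hands the job in; it is judged then, once.
Trained networks look in a picture, given as the dict that the camera call returned (one of the last four; its "shot" number tells which), for a name from the list of things; names that differ only in an ending like _2 or _b are one class to them, and where a whole thing is asked for, a point or a joint stands for the part that bears it (a point fixed in the world has none). Each returns a list of dicts, best first, with "p" (0 to 1); they miss things now and then, are a little off and sometimes report something else, mostly with a low value. They report only what shows in the picture. A call takes as long as a camera call. They do not tell look-alikes from the thing itself.
- manip.look_for(query, picture): "position" ([x, y, z] in m, in world coordinates, good to about 4 mm: the middle of the surface that is visible of it).
- manip.masks_of(query, picture): "mask" (480x640 bool, what is visible of it).
The state is a dict: "clock": time; "qpos": joint angles; "dq": joint speeds; "joint_torque": joint torques, N m; "tcp_pos": TCP position; "tcp_rot": TCP orientation; "contact_force": force on the tool from outside, world axes, zero at the start; "torque": the same for the moment, N m; "width": opening from 0.0 (shut) to 1.0 (fully open); "gripper_force": force on a finger pad.
Only numpy, scipy, OpenCV 4.12 (cv2) and the standard library are available. Lean on these libraries where they do the work, as an engineer would, in place of code of your own. Each camera call takes 0.05 s, during which the arm holds its last target. There are 200 camera calls.

## Working session

There is one attempt and no reset: what is moved stays moved. The work goes in short steps, Python scripts to look and compute and a tool call to move; the robot and the scene stay as the last step left them, time stands still between calls to the robot, and variables do not carry over. Pictures are saved under pics/ and viewed, at most 10 in all, crops included, and the job is handed in when it is done.

Besides the shell and the picture viewer there is one more tool, called after "Call:" as name(argument=value, ...) on one line, values as JSON. play_rows: Moves the arm, as the interface text tells. Its arguments: {"type":"object","properties":{"moves":{"type":"string"},"newtons":{"type":"number"}},"required":["moves"]}

```bash
mkdir -p pics
cat > h.py <<'E'
import numpy as np, cv2
from station import manip
def save(n,im): cv2.imwrite(f'pics/{n}.png',cv2.cvtColor(im,cv2.COLOR_RGB2BGR))
def cloud(p):
    z=p['range_z'].astype(float); v,u=np.mgrid[:480,:640]
    c=np.stack([(u-p['cx'])/p['fx']*z,(v-p['cy'])/p['fy']*z,z],-1)
    w=(c-p['t'])@p['R']; w[z==0]=np.nan; return w
def proj(p,X):
    c=np.asarray(p['R'])@np.asarray(X)+p['t']; return p['fx']*c[0]/c[2]+p['cx'],p['fy']*c[1]/c[2]+p['cy']
E
python3 - <<'E'
from h import *
print(manip.pinch_z, manip.sense())
for n in('top','scene'):
    p=manip.snapshot(n); save(n+'1',p['image']); np.save(n+'.npy',p,allow_pickle=True)
    for q in ('yellow_block','slot_yellow_floor','rail','carriage','knob_grip','red_block','green_block'):
        try: print(n,q,[(np.round(d['position'],3).tolist(),round(d['p'],2)) for d in manip.look_for(q,p)])
        except Exception as e: print(n,q,e)
E
```

```text
0.0188 {'clock': 0.0, 'qpos': array([ 7.12485168e-01,  4.94195561e-01,  1.34615235e+00,  9.84567105e-06,
        1.30247104e+00, -9.54916827e-02]), 'dq': array([ 0.00088144,  0.00039764,  0.00071803, -0.00085253, -0.00077838,
        0.001776  ]), 'joint_torque': array([ 5.30429425e-04, -8.78836942e+01, -3.81845427e+01,  7.07811071e-02,
        5.33300266e-02,  2.13045479e-05]), 'tcp_pos': array([0.43155178, 0.45156328, 0.21332337]), 'tcp_rot': array([ 3.72230418e-01,  9.28140151e-01, -5.42556468e-04, -2.85669329e-04]), 'contact_force': array([0.04364589, 0.14559914, 0.60041134]), 'torque': array([-0.08243612,  0.01366427, -0.01275496]), 'gripper_force': 0.0, 'width': 0.9996722952864291}
top yellow_block [([0.539, 0.178, 0.071], 0.8), ([0.475, 0.33, 0.029], 0.63)]
top slot_yellow_floor [([0.489, -0.349, 0.02], 0.75)]
top rail [([0.516, 0.072, 0.018], 0.87)]
top carriage [([0.533, 0.011, 0.055], 0.66)]
top knob_grip [([0.534, 0.014, 0.058], 0.77), ([0.492, -0.346, 0.02], 0.32)]
top red_block [([0.46, -0.394, 0.037], 0.87)]
top green_block [([0.703, -0.053, 0.03], 0.62)]
scene yellow_block [([0.544, 0.15, 0.068], 0.42)]
scene slot_yellow_floor [([0.493, -0.341, 0.019], 0.84), ([0.719, -0.056, 0.03], 0.67)]
scene rail [([0.567, 0.02, 0.018], 0.77)]
scene carriage [([0.558, 0.01, 0.055], 0.63)]
scene knob_grip [([0.563, 0.012, 0.054], 0.58)]
scene red_block [([0.466, -0.395, 0.036], 0.86), ([0.558, 0.009, 0.054], 0.67)]
scene green_block [([0.715, -0.054, 0.03], 0.61)]
```

View pics/top1.png

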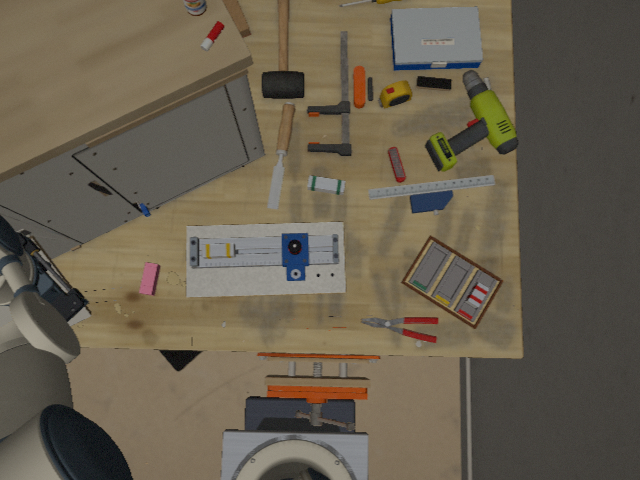

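View pics/scene1.png

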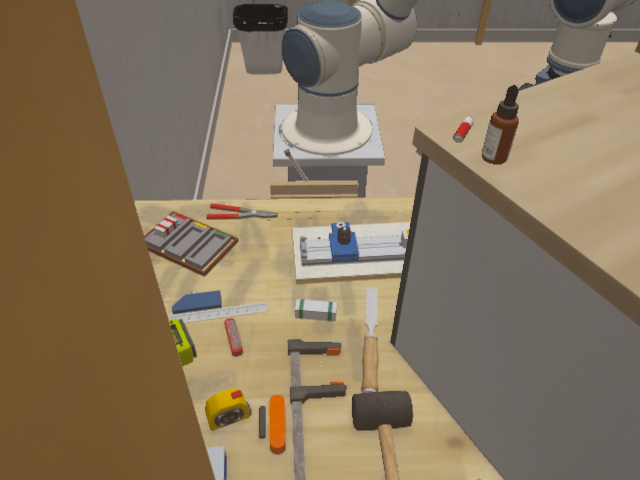

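The top view shows the rail with the yellow-banded block at (220,250) and the pink look-alike on the bench at (149,278). The carriage knob is at (295,246). The tray is at (452,282) with three slots, and a tall cabinet stands upper left. I'll confirm the block and the slot label in an enlarged crop and measure.

Run:
```python
from h import *
p=np.load('top.npy',allow_pickle=True).item(); I=p['image']; W=cloud(p)
a=cv2.resize(I[225:300,135:350],None,fx=3.7,fy=3.7,interpolation=cv2.INTER_CUBIC)[:, :795]
b=cv2.resize(I[232:330,395:510],None,fx=3,fy=3,interpolation=cv2.INTER_CUBIC)
c=np.zeros((a.shape[0]+b.shape[0],795,3),np.uint8);c[:a.shape[0]]=a;c[a.shape[0]:,:b.shape[1]]=b
save('crop1',c); print(c.shape,p['fx'],p['t'],p['R'])
# block top: height 65-75mm
def rect(m,n):
    pts=W[m][:,:2].astype(np.float32)
    r=cv2.minAreaRect(pts*1000); print(n,m.sum(),'z',np.round(np.nanmedian(W[m][:,2]),4),'rect',r,'med',np.round(np.median(pts,0),4))
z=W[...,2]; v,u=np.mgrid[:480,:640]
box=lambda u0,u1,v0,v1:(u>u0)&(u<u1)&(v>v0)&(v<v1)
rect(box(195,240,235,265)&(z>.063)&(z<.077),'block')
rect(box(185,350,225,275)&(z>.036)&(z<.044),'railtop')
rect(box(185,350,215,300)&(z>.014)&(z<.022),'panel')
rect(box(325,350,225,275)&(z>.055),'right end')
rect(box(185,200,225,275)&(z>.055),'left end')
rect(box(280,310,225,285)&(z>.049)&(z<.057),'carr')
rect(box(280,310,225,285)&(z>.086),'knobtop')
rect(box(400,510,232,330)&(z>.006)&(z<.05),'tray')
rect(box(400,510,232,330)&(z>.03)&(z<.05),'redblk')
# cabinet
for (vv,uu) in [(58,248),(100,255),(155,262),(240,80),(180,5),(165,100),(120,200),(90,200),(200,140),(245,78),(155,60)]: print('cab',vv,uu,np.round(W[vv,uu],3))
```

```text
(572, 795, 3) 594.0901383804129 [-0.06130235  0.5634081   1.27404222] [[ 0.02536021 -0.99942921  0.0223184 ]
 [-0.98399855 -0.02889487 -0.17581791]
 [ 0.17636244 -0.0175025  -0.98416968]]
block 473 z 0.0691 rect ((537.5556640625, 187.93170166015625), (57.867366790771484, 84.23204040527344), 2.8864901065826416) med [0.5371 0.1855]
railtop 2088 z 0.0396 rect ((541.1632080078125, 80.41085052490234), (68.1956558227539, 328.6038513183594), 3.3071069717407227) med [0.5422 0.0905]
panel 5573 z 0.0176 rect ((527.8305053710938, 79.75110626220703), (165.29714965820312, 358.61328125), 3.3573529720306396) med [0.4935 0.0881]
right end 28 z 0.0562 rect ((552.6098022460938, -76.32489776611328), (58.66244125366211, 9.245142936706543), 3.8746087551116943) med [ 0.5469 -0.0751]
left end 260 z 0.0653 rect ((533.3639526367188, 234.03245544433594), (62.510658264160156, 18.956201553344727), 4.552945613861084) med [0.5333 0.2335]
carr 819 z 0.0531 rect ((529.8630981445312, 12.045183181762695), (105.96392059326172, 59.94681167602539), 2.12092661857605) med [0.5292 0.0114]
knobtop 140 z 0.0919 rect ((546.6792602539062, 13.6117582321167), (28.211267471313477, 27.365076065063477), 85.08391571044922) med [0.5458 0.0129]
tray 4635 z 0.0157 rect ((489.6801452636719, -355.1318664550781), (251.94090270996094, 223.79470825195312), 89.9179458618164) med [ 0.4831 -0.3448]
redblk 302 z 0.0386 rect ((487.8124084472656, -343.30853271484375), (155.7539825439453, 49.87351608276367), 61.459007263183594) med [ 0.4585 -0.3969]
cab 58 248 [0.771 0.084 0.495]
cab 100 255 [0.916 0.124 0.001]
cab 155 262 [0.775 0.1   0.009]
cab 240 80 [0.555 0.495 0.034]
cab 180 5 [0.572 0.448 0.467]
cab 165 100 [0.637 0.352 0.345]
cab 120 200 [0.73  0.184 0.336]
cab 90 200 [0.729 0.161 0.465]
cab 200 140 [0.637 0.351 0.095]
cab 245 78 [0.549 0.51  0.006]
cab 155 60 [0.621 0.379 0.444]
```

View pics/crop1.png

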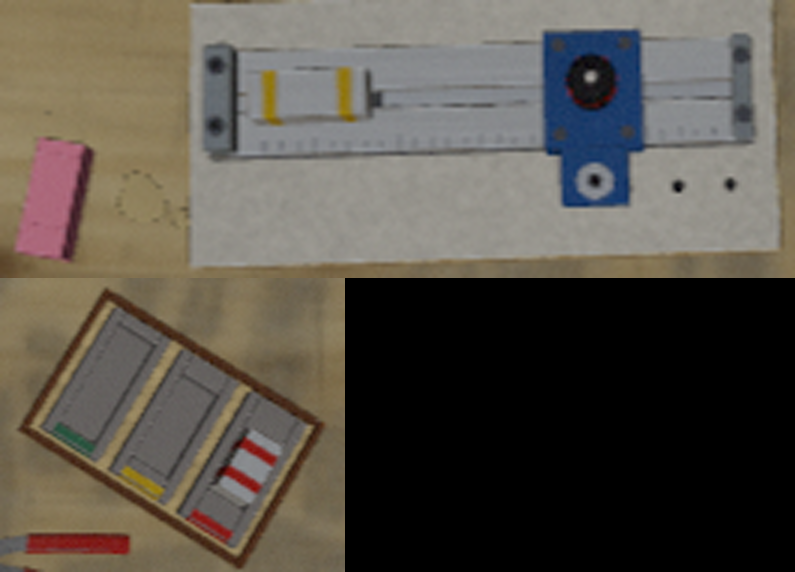

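The crop confirms the block with two yellow bands on the rail (about (219,250) in the top view) as the right one; the pink one is a look-alike. The yellow label marks the tray's middle slot. The dark notch shows at about (236,251), just past the block's end. I'm moving above the block to measure it with the wrist camera.

Call:
play_rows(moves="-0.043 -0.02 0 0 0 0 0.0912;-0.043 -0.02 0 0 0 0 0.0912;-0.043 -0.02 0 0 0 0 0.0912;-0.043 -0.02 0 0 0 0 0.0912;-0.043 -0.02 0 0 0 0 0.0912;-0.043 -0.02 0 0 0 0 0.0912;0 0 0 0 0 8.5 0.0912;0 0 0 0 0 8.5 0.0912;0 0 0 0 0 8.5 0.0912;0 0 0 0 0 8.5 0.0912;0 0 0 0 0 8.5 0.06;0 0 0 0 0 0 0.06")

```text
clock: 2.0
tcp_pos: [0.5355, 0.1868, 0.214]
tcp_rot: [0.684, 0.729, 0.0, 0.0]
contact_force: [-0.8, -0.4, 1.3]
width: 0.852
gripper_force: 0.0
```

```bash
cat >> h.py <<'E'
from scipy.spatial.transform import Rotation as Ro
def pose():
    s=manip.sense(); R=Ro.from_quat(s['tcp_rot']).as_matrix()
    print('t',s['clock'],'tcp',np.round(s['tcp_pos'],4),'yaw_y',np.round(np.degrees(np.arctan2(R[1,1],R[0,1])),2),'z',np.round(R[:,2],4),'F',np.round(s['contact_force'],1),'w',s['width']*.0912,'g',s['gripper_force']); return s,R
E
python3 - <<'E'
from h import *
pose()
p=manip.snapshot('wrist'); np.save('w1.npy',p,allow_pickle=True); save('w1',p['image']); print('cam',-p['R'].T@p['t'])
W=cloud(p); z=W[...,2]
for q in ('yellow_block',):
    for d in manip.masks_of(q,p):
        m=d['mask']&(z>.066)&(z<.074); print(d['p'],d['mask'].sum(),m.sum(),np.nanmedian(z[d['mask']]))
        if m.sum()>50: print(cv2.minAreaRect((W[m][:,:2]*1000).astype(np.float32)), W[m][:,:2].mean(0))
E
```

```text
t 2.0 tcp [0.5355 0.1868 0.214 ] yaw_y 3.62 z [ 1.e-04  0.e+00 -1.e+00] F [-0.8 -0.4  1.3] w 0.07773053884653433 g 0.0
cam [0.53044592 0.26810073 0.38446102]
0.81 3488 0 0.02966812796991118
0.76 2756 2504 0.06976183768312018
((538.552734375, 181.2860870361328), (27.603015899658203, 70.39832305908203), 4.41400671005249) [0.53866719 0.18262043]
```

View pics/w1.png

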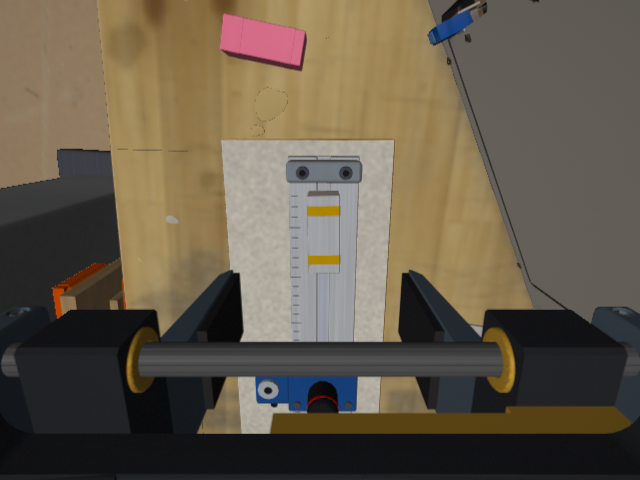

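Wrist view: the block is at (323,232), its bands at (323,211) and (323,259), lying along the rail. The measured size of 27.6 x 70.4 mm matches, and so does the 70 mm top height. Its middle is (0.5386, 0.1813). I'm descending to hold its upper 15 mm, so the fingers clear the slot walls later.

Call:
play_rows(moves="-0.0057 0.0027 0.04 0 0 -0.6 0.06;0 0 0.04 0 0 0 0.06;0 0 0.04 0 0 0 0.06;0 0 0.025 0 0 0 0.06;0 0 0.014 0 0 0 0.06;0 0 0 0 0 0 0.06;0 0 0 0 0 0 0.02;0 0 0 0 0 0 0.02;0 0 0 0 0 0 0.02;0 0 0 0 0 0 0.02;0 0 0 0 0 0 0.02;0 0 0 0 0 0 0.02", newtons=25)

```text
clock: 3.3
tcp_pos: [0.5389, 0.1814, 0.0555]
tcp_rot: [0.679, 0.734, 0.0, 0.0]
contact_force: [-1.3, -0.5, 7.4]
width: 0.307
gripper_force: 25.0
```

Run:
```python
from h import *
pose()
# tray from top image
p=manip.snapshot('top'); W=cloud(p); z=W[...,2]; v,u=np.mgrid[:480,:640]
hsv=cv2.cvtColor(p['image'],cv2.COLOR_RGB2HSV)
sel=(u>400)&(u<505)&(v>232)&(v<328)
lab=sel&(hsv[...,0]>20)&(hsv[...,0]<32)&(hsv[...,1]>170)&(v>285)
print('lab',lab.sum(),np.nanmean(W[lab],0))
P=W[sel&(z>.012)]; print(np.histogram(P[:,2],bins=np.arange(0.0,.05,.003)))
d=manip.masks_of('slot_yellow_floor',p)
for e in d: print(e['p'],e['mask'].sum(),cv2.minAreaRect((W[e['mask']&(z>0)][:,:2]*1000).astype(np.float32)))
# notch
g=p['image'][:, :,1].astype(int)
print(g[246:256,232:262])
```

```text
t 3.3 tcp [0.5389 0.1814 0.0555] yaw_y 4.41 z [ 1.e-03  2.e-04 -1.e+00] F [-1.3 -0.5  7.4] w 0.02799210045874969 g 25.002112984657288
lab 43 [ 0.44569867 -0.31950606  0.01972227]
(array([  0,   0,   0,   0, 592, 530, 776, 614, 183,  24,  17,  41, 125,
        89,  22,   3]), array([0.   , 0.003, 0.006, 0.009, 0.012, 0.015, 0.018, 0.021, 0.024,
       0.027, 0.03 , 0.033, 0.036, 0.039, 0.042, 0.045, 0.048]))
0.88 1138 ((488.2043151855469, -347.1205139160156), (54.37299728393555, 111.276611328125), 60.2210693359375)
[[ 37  49  55 109 138 137 137 137 138 136 136 137 138 136 137 135 137 138
  138 138 138 139 139 137 138 138 139 139 138 136]
 [ 33  38  43 108 140 139 139 139 138 140 137 139 138 139 138 137 140 137
  137 137 140 140 139 138 139 139 139 138 140 138]
 [ 37  37  31 106 142 147 147 148 143 145 142 141 138 136 133 133 133 131
  129 129 126 126 124 116 119 117 118 117 115 116]
 [ 41  32  23  62  91 102 110 118 125 126 123 123 121 122 124 122 126 127
  126 129 125 129 129 128 130 132 136 133 135 132]
 [ 58  38  34  40  52  58 104 132 134 135 134 134 136 135 135 135 133 135
  136 136 134 133 135 135 135 135 134 136 133 135]
 [ 65  67  54  39  52  56 105 138 134 135 137 136 136 135 137 136 137 138
  136 136 137 137 137 137 136 139 136 136 136 137]
 [ 68  69  68  48  44  52 107 137 136 139 136 135 136 135 136 136 138 137
  137 135 136 137 136 136 137 137 139 138 136 138]
 [ 63  69  72  54  40  55  97 122 118 108 108 118 128 127 129 129 121 108
  111 121 128 131 118 101  99  90  86  88  96 110]
 [ 66  72  67  64  99 118 116 119 123 124 125 131 134 138 142 145 147 144
  143 144 146 148 145 146 147 148 145 146 145 142]
 [ 62  66  69  69  96 125 137 137 138 136 138 139 137 139 139 140 138 141
  138 141 139 137 139 137 139 139 140 137 137 137]]
```

The block is held: 28.0 mm opening at 25 N. I'll lift it and carry it towards the tray.

Call:
play_rows(moves="0 0 -0.01 0 0 0 0.02;0 0 -0.035 0 0 0 0.02;0 0 -0.05 0 0 0 0.02;0 0 -0.05 0 0 0 0.02;-0.03 0 0 0 0 0 0.02;-0.045 -0.0015 0 0 0 0 0.02;-0.045 -0.0015 0 0 0 0 0.02;-0.045 -0.0015 0 0 0 0 0.02;-0.045 -0.0015 0 0 0 0 0.02;-0.045 -0.0015 0 0 0 0 0.02;-0.045 -0.0015 0 0 0 0 0.02;-0.045 -0.0015 0 0 0 0 0.02", newtons=30)

```text
clock: 4.6
tcp_pos: [0.5541, -0.1653, 0.2007]
tcp_rot: [0.679, 0.734, 0.0, 0.0]
contact_force: [0.8, 1.1, -1.2]
width: 0.306
gripper_force: 30.0
```

Call:
play_rows(moves="-0.045 -0.0015 0 0 0 0 0.02;-0.045 -0.0015 0 0 0 0 0.02;-0.045 -0.0015 0 0 0 0 0.02;-0.045 -0.0015 0 0 0 0 0.02;-0.045 -0.0015 0 0 0 0 0.02;0 0 0 0 0 -8 0.02;0 0 0 0 0 -8 0.02;0 0 0 0 0 -8 0.02;0 0 0 0 0 -8 0.02;0 0 0 0 0 -8 0.02;0 0 0 0 0 -8 0.02;0 0 0 0 0 -8 0.02")

```text
clock: 5.8
tcp_pos: [0.564, -0.3882, 0.2006]
tcp_rot: [0.253, 0.968, 0.0, -0.0]
contact_force: [-0.0, 1.2, -1.5]
width: 0.307
gripper_force: 30.0
```

Call:
play_rows(moves="0 0 0 0 0 0 0.02;0 0 0 0 0 0 0.02")

```text
clock: 6.0
tcp_pos: [0.5642, -0.3883, 0.2003]
tcp_rot: [0.258, 0.966, -0.0, 0.0]
contact_force: [0.1, -0.1, -0.1]
width: 0.307
gripper_force: 30.0
```

Run:
```python
from h import *
s,R=pose(); print(s['qpos'])
p=manip.snapshot('wrist'); np.save('w2.npy',p,allow_pickle=True); save('w2',p['image'])
W=cloud(p); z=W[...,2]
for q in ('slot_yellow_floor','yellow_block'):
    for d in manip.masks_of(q,p):
        m=d['mask']; print(q,d['p'],m.sum(),np.nanmedian(z[m]),[f(np.where(m)[i]) for i in(0,1) for f in(np.min,np.max)])
t=manip.snapshot('top'); np.save('t2.npy',t,allow_pickle=True)
```

```text
t 6.0 tcp [ 0.5642 -0.3883  0.2003] yaw_y 60.15 z [ 1.e-04 -0.e+00 -1.e+00] F [ 0.1 -0.1 -0.1] w 0.027967822705321017 g 29.999081790447235
[-6.89981198e-01  5.91650815e-01  1.19919598e+00  2.20001644e-05
  1.35067672e+00 -1.73974315e+00]
slot_yellow_floor 0.66 7209 0.019605936656785772 [np.int64(58), np.int64(189), np.int64(292), np.int64(350)]
yellow_block 0.66 7052 0.2144593575939284 [np.int64(227), np.int64(379), np.int64(289), np.int64(352)]
```

View pics/w2.png

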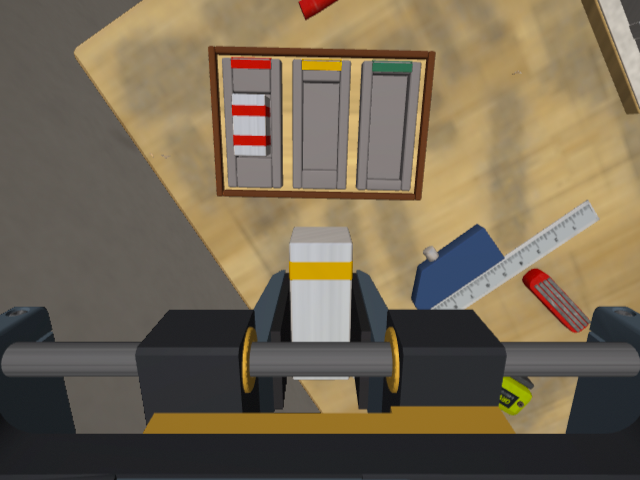

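Wrist view: the tray is seen nearly square-on. The yellow label is at (321,66) on the middle slot, which spans about (292–350, 58–189). Its recessed floor is about (303–339, 80–170). I'll measure the recess by depth.

Run:
```python
from h import *
p=np.load('w2.npy',allow_pickle=True).item(); W=cloud(p); z=W[...,2]; v,u=np.mgrid[:480,:640]
sel=(u>288)&(u<354)&(v>55)&(v<192)
print(np.round(1000*z[125,290:354:2],1)); print(np.round(1000*z[56:192:4,321],1))
f=(sel&(z>.005)&(z<.0145)).astype(np.uint8)
f=cv2.morphologyEx(f,cv2.MORPH_OPEN,np.ones((3,3))).astype(bool)
n,l,st,_=cv2.connectedComponentsWithStats(f.astype(np.uint8)); i=1+st[1:,4].argmax(); f=l==i; print(st[i])
r=cv2.minAreaRect((W[f][:,:2]*1000).astype(np.float32)); print('floor',r,np.median(z[f]))
o=(sel&(z>.0165)&(z<.026))
print('outer',cv2.minAreaRect((W[o][:,:2]*1000).astype(np.float32)),np.median(z[o]))
t=(u>205)&(u<440)&(v>45)&(v<203)&(z>.006)&(z<.05)
print('tray',cv2.minAreaRect((W[t][:,:2]*1000).astype(np.float32)))
# block held
m=(u>285)&(u<355)&(v>228)&(v<380)&(z>.2)&(z<.225)
r=cv2.minAreaRect((W[m][:,:2]*1000).astype(np.float32)); print('block',r,np.median(z[m]))
# top-cam view check of slot
p=np.load('top.npy',allow_pickle=True).item()
# notch in unobstructed top view
t=np.load('t2.npy',allow_pickle=True).item(); save('t2c',cv2.resize(t['image'][230:275,185:345],None,fx=5,fy=5,interpolation=cv2.INTER_CUBIC))
print(t['image'][246:256,222:246,1])
from scipy.spatial.transform import Rotation
def back(p,u,v,h):
    d=p['R'].T@np.array([(u-p['cx'])/p['fx'],(v-p['cy'])/p['fy'],1]); c=-p['R'].T@p['t']; return c+d*(h-c[2])/d[2]
for uu in (230,234,238): print(uu,back(t,uu,251,.04))
```

```text
[ 5.4  6.1 20.2 20.5 21.7 19.3 20.2  8.9  7.   8.4  8.5  9.6  9.5  8.1
  8.8  7.9  8.8  9.4  9.   8.1  9.8  9.6  9.7  8.8 16.4 20.7 21.  20.7
 20.7 19.2  5.5  5.5]
[12.2 19.9 20.9 20.  20.7 21.9 21.3  8.8  9.5  8.9  8.1 10.1  6.9  8.9
  7.8 10.   8.4  9.3  8.7  8.9  9.   7.6  7.9  8.9  9.2  8.7  8.8  8.1
 10.2 21.4 21.3 20.9 20.6 20.9]
[ 303   83   37   87 3050]
floor ((490.9082946777344, -346.4842224121094), (32.07636642456055, 75.75234985351562), 59.198917388916016) 0.00884970948631726
outer ((490.82940673828125, -346.1718444824219), (49.29685592651367, 110.70005798339844), 58.88752365112305) 0.02072411578073758
tray ((490.8869934082031, -346.69281005859375), (196.44053649902344, 130.59072875976562), 58.911624908447266)
block ((563.705810546875, -388.4216613769531), (32.87273406982422, 70.17675018310547), 60.11900329589844) 0.2145245921119679
[[132 129 132 131 128 128 129 127 132 128 130 130 130 131 131 132 131 130
  133 130 130 132 131 129]
 [130 131 131 132 132 131 132 132 132 132 130 133 128 132 131 131 132 131
  131 133 131 132 130 130]
 [130 127 130 131 129 132 130 130 131 132
[... 181 characters left out ...]
5 125 126 125 127 122 111  73  55  52  57  55 100 125
  126 128 126 128 127 128]
 [124 130 124 128 125 127 128 126 129 127 112  71  48  53  54  51 102 129
  130 129 128 130 129 130]
 [127 128 128 128 129 130 127 129 129 126 112  71  51  48  55  53  99 131
  130 130 131 129 130 128]
 [128 129 127 128 128 127 128 128 127 121 105  67  46  52  51  52  93 114
  110 104 105 113 121 120]
 [ 89  83  82  79  91 106  93  81  82  77  73  76  86 106 119 112 111 112
  116 117 119 124 129 131]
 [139 137 137 137 140 135 128 128 127 128 129 130 128 131 133 131 132 131
  132 133 132 133 132 133]]
230 [0.53937182 0.15888192 0.04      ]
234 [0.53963002 0.14997841 0.04      ]
238 [0.5398883 0.1410722 0.04     ]
```

The recess is 32.1 x 75.8 mm with its floor at 8.9 mm, which fits the description. Its centre is (0.4908, -0.3464) and its tool yaw 59.0°. The notch lies at about world y 0.147, i.e. rail y of about +66 mm. I'm moving over the slot and part-way down.

Call:
play_rows(moves="0.03 0 0 0 0 0.6 0.02;0.035 0 0 0 0 0.55 0.02;0.0192 0 0 0 0 0 0.02;0 0 0.03 0 0 0 0.02;0 0 0.04 0 0 0 0.02;0 0 0.04 0 0 0 0.02;0 0 0.03 0 0 0 0.02;0 0 0.01 0 0 0 0.02;0 0 0 0 0 0 0.02;0 0 0 0 0 0 0.02")

```text
clock: 7.2
tcp_pos: [0.4921, -0.3468, 0.0512]
tcp_rot: [0.265, 0.964, -0.0, 0.001]
contact_force: [0.6, 0.2, -1.3]
width: 0.301
gripper_force: 30.0
```

Run:
```python
from h import *
s,R=pose(); d=np.array([.4912,-.3463,.0245])-s['tcp_pos']; print('tool d',np.round(R.T@d,4))
p=manip.snapshot('wrist'); W=cloud(p); z=W[...,2]; v,u=np.mgrid[:480,:640]
m=(z>.056)&(z<.075)&(u>285)&(u<355)&(v>225)&(v<385)
print(m.sum(),cv2.minAreaRect((W[m][:,:2]*1000).astype(np.float32)),np.median(z[m]))
save('w3',p['image'])
```

```text
t 7.2 tcp [ 0.4921 -0.3468  0.0512] yaw_y 59.22 z [ 0.0013 -0.0011 -1.    ] F [ 0.6  0.2 -1.3] w 0.027459129437004664 g 29.999439418315887
tool d [ 0.0011 -0.      0.0267]
6935 ((491.64178466796875, -346.8199768066406), (32.07977294921875, 70.25995635986328), 59.25786590576172) 0.06547428004248065
```

View pics/w3.png

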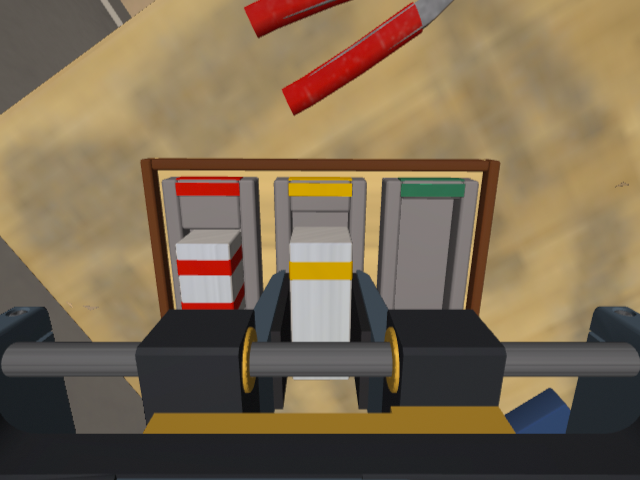

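The block sits centred over the yellow slot, with the label visible at (320,188), and it is clear of the red block. I'll do the final slow descent with 1 mm and 0.2° corrections.

Call:
play_rows(moves="0.001 0 0.004 0 0 0.2 0.02;0 0 0.004 0 0 0 0.02;0 0 0.004 0 0 0 0.02;0 0 0.003 0 0 0 0.02;0 0 0.003 0 0 0 0.02;0 0 0.003 0 0 0 0.02;0 0 0.002 0 0 0 0.02;0 0 0.002 0 0 0 0.02;0 0 0 0 0 0 0.02")

```text
clock: 8.15
tcp_pos: [0.4905, -0.3456, 0.0248]
tcp_rot: [0.267, 0.964, 0.0, -0.0]
contact_force: [1.2, 0.3, -1.5]
width: 0.305
gripper_force: 30.0
```

Call:
play_rows(moves="0 0 0.001 0 0 0 0.02;0 0 0.0005 0 0 0 0.02;0 0 0 0 0 0 0.02")

```text
clock: 8.45
tcp_pos: [0.4906, -0.3457, 0.0245]
tcp_rot: [0.267, 0.964, -0.0, 0.0]
contact_force: [-3.9, 3.6, 18.3]
width: 0.303
gripper_force: 30.0
```

It has touched the floor at the expected height (TCP 24.5 mm), with 18 N upward. Releasing and rising.

Call:
play_rows(moves="0 0 -0.0005 0 0 0 0.03;0 0 0 0 0 0 0.034;0 0 0 0 0 0 0.04;0 0 0 0 0 0 0.044;0 0 0 0 0 0 0.044;0 0 0 0 0 0 0.044;0 0 -0.01 0 0 0 0.044;0 0 -0.04 0 0 0 0.044;0 0 -0.05 0 0 0 0.06;0 0 -0.05 0 0 0 0.06;-0.04 0 -0.03 0 0 0 0.06;-0.04 0 0 0 0 0 0.06")

```text
clock: 9.65
tcp_pos: [0.5614, -0.3884, 0.2111]
tcp_rot: [0.267, 0.964, -0.002, 0.004]
contact_force: [0.8, -0.4, 0.7]
width: 0.654
gripper_force: 0.0
```

Run:
```python
from h import *
s,R=pose()
v,u=np.mgrid[:480,:640]
p=manip.snapshot('wrist'); W=cloud(p); z=W[...,2]; save('w4',p['image'])
for e in manip.masks_of('yellow_block',p):
    m=e['mask']&(z>.033)&(z<.045); print(e['p'],m.sum())
    if m.sum()>100: print(cv2.minAreaRect((W[m][:,:2]*1000).astype(np.float32)),np.median(z[m]))
t=manip.snapshot('top'); W=cloud(t); z=W[...,2]; np.save('t3.npy',t,allow_pickle=True)
m=(u>280)&(u<310)&(v>225)&(v<285)
a=m&(z>.049)&(z<.057); print('carr',cv2.minAreaRect((W[a][:,:2]*1000).astype(np.float32)))
a=m&(z>.088); print('knob',a.sum(),cv2.minEnclosingCircle((W[a][:,:2]*1000).astype(np.float32)),np.mean(W[a],0))
```

```text
t 9.65 tcp [ 0.5614 -0.3884  0.2111] yaw_y 59.03 z [ 0.0068 -0.0056 -1.    ] F [ 0.8 -0.4  0.7] w 0.05960977416519675 g 0.0
0.76 2667
((490.89373779296875, -345.9170837402344), (27.983530044555664, 69.01924896240234), 59.736854553222656) 0.038874718271823566
carr ((575.788330078125, 36.70317077636719), (14.752279281616211, 30.559223175048828), 44.91410446166992)
knob 1511 ((417.3861083984375, -8.667348861694336), 32.218204498291016) [ 0.41202994 -0.00878517  0.81576682]
```

View pics/w4.png

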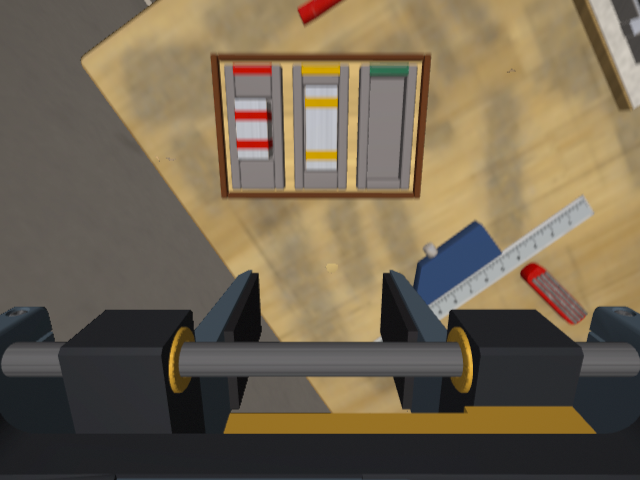

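The yellow block is home: centre (0.4909, -0.3459), within 1 mm of the slot's middle, top at 38.9 mm as expected, bands at (321,103) and (321,156), and the fingers are clear. Next I'll go towards the knob and measure it.

Call:
play_rows(moves="0.016 0.0373 0 0 0 0 0.08;0.016 0.0373 0 0 0 0 0.08;0.016 0.0373 0 0 0 0 0.08;0.016 0.0373 0 0 0 0 0.08;0.016 0.0373 0 0 0 0 0.08;0.016 0.0373 0 0 0 0 0.08;0.016 0.0373 0 0 0 0 0.08;0.016 0.0373 0 0 0 0 0.08;0.016 0.0373 0 0 0 0 0.08;0.016 0.0373 0 0 0 0 0.08;0 0 0 0 0 -7 0.08;0 0 0 0 0 -7 0.08")

```text
clock: 11.0
tcp_pos: [0.6126, 0.0168, 0.2041]
tcp_rot: [0.144, 0.99, -0.0, -0.001]
contact_force: [-0.1, -0.3, -0.0]
width: 0.879
gripper_force: 0.0
```

Call:
play_rows(moves="0 0 0 0 0 -7 0.08;0 0 0 0 0 -7 0.08;0 0 0 0 0 -7 0.08;0 0 0 0 0 0 0.08;0 0 0 0 0 0 0.08")

```text
clock: 11.5
tcp_pos: [0.6131, 0.0153, 0.204]
tcp_rot: [-0.033, 0.999, 0.0, -0.0]
contact_force: [0.3, 1.0, 0.9]
width: 0.878
gripper_force: 0.0
```

Run:
```python
from h import *
s,R=pose(); print(s['qpos'])
p=manip.snapshot('wrist'); np.save('w5.npy',p,allow_pickle=True); W=cloud(p); z=W[...,2]; save('w5',p['image'])
near=(np.hypot(W[...,0]-.5467,W[...,1]-.0136)<.06)
def rr(m): 
    if m.sum()<20: return m.sum()
    return m.sum(),cv2.minAreaRect((W[m][:,:2]*1000).astype(np.float32))
a=near&(z>.086)&(z<.097); print('knob',rr(a), cv2.minEnclosingCircle((W[a][:,:2]*1000).astype(np.float32)) if a.sum() else '')
print('carr',rr(near&(z>.049)&(z<.057)))
reg=(abs(W[...,1]-.1)<.15)&(abs(W[...,0]-.54)<.06)
print('rail',rr(reg&(z>.036)&(z<.044)))
print('stop',rr(reg&(z>.067)&(z<.075)&(W[...,1]>.2)))
```

```text
t 11.5 tcp [0.6131 0.0153 0.204 ] yaw_y 93.83 z [-5.e-04 -0.e+00 -1.e+00] F [0.3 1.  0.9] w 0.08010951340043038 g 0.0
[-7.22842242e-02  4.86526595e-01  1.38791976e+00 -4.11215499e-05
  1.26763576e+00 -1.70985384e+00]
knob (np.int64(1233), ((548.5526123046875, 13.851682662963867), (29.713285446166992, 29.149629592895508), 3.471379518508911)) ((548.6559448242188, 13.718899726867676), 15.03970718383789)
carr (np.int64(6436), ((535.9454956054688, 12.916593551635742), (97.85624694824219, 60.01859664916992), 3.409395217895508))
rail (np.int64(17885), ((544.3441162109375, 89.98058319091797), (64.26004791259766, 283.2796325683594), 3.317979335784912))
stop (np.int64(431), ((535.2244873046875, 233.55636596679688), (57.3122444152832, 15.12744426727295), 2.7242658138275146))
```

View pics/w5.png

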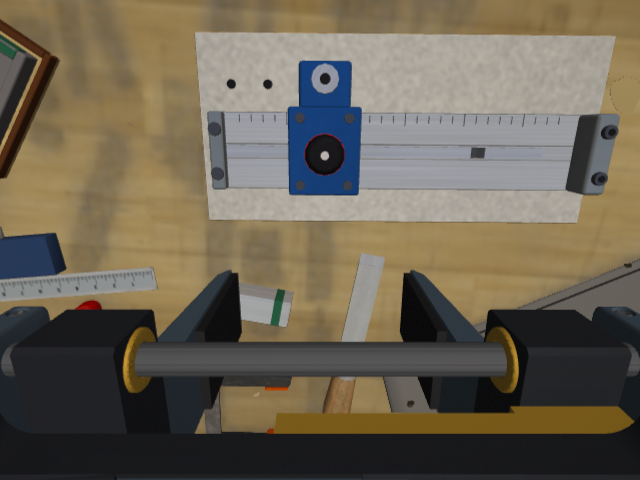

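Wrist view: the knob is at (324,155) and the dark notch at (478,153), with the end stop at about (597,155) on the right. I'll measure the notch relative to the knob along the rail.

Run:
```python
from h import *
p=np.load('w5.npy',allow_pickle=True).item(); g=p['image'][...,1].astype(int)
c=g[150:157,455:500].mean(0); x=np.arange(455,500); w=np.clip(115-c,0,None); w[w<25]=0
print(x[w>0]); u=(x*w).sum()/w.sum(); print('u',u)
ue=[x[w>0].min()-.5,x[w>0].max()+.5]
def back(u,v,h):
    d=p['R'].T@np.array([(u-p['cx'])/p['fx'],(v-p['cy'])/p['fy'],1]); c=-p['R'].T@p['t']; return c+d*(h-c[2])/d[2]
n=back(np.mean(ue),153,.04); print(n,[back(a,153,.04) for a in ue])
k=np.array([.5487,.0137]); a=np.radians(3.35); ry=np.array([-np.sin(a),np.cos(a)])
print('travel',(n[:2]-k)@ry,'lateral',(n[:2]-k)@[ry[1],-ry[0]])
s,R=pose(); print('tool d to knob',R.T@(np.array([.5487,.0137,.0595])-s['tcp_pos']))
print('tool travel dir',R.T@np.r_[ry,0])
```

```text
[471 472 473 474 475 476 477 478 479 480 481 482 483 484]
u 477.47168742921855
[0.5409421  0.14643157 0.04      ] [array([0.54134692, 0.14039044, 0.04      ]), array([0.54053728, 0.1524727 , 0.04      ])]
travel 0.1329580950888504 lateral 1.155709538195846e-05
t 11.55 tcp [0.6133 0.0153 0.204 ] yaw_y 93.84 z [-4.e-04 -0.e+00 -1.e+00] F [ 0.2  0.2 -0.5] w 0.079891567270883 g 0.0
tool d to knob [0.06450803 0.00267507 0.14453575]
tool travel dir [-8.48544484e-03  9.99963998e-01  1.49975726e-05]
```

The notch is 12.1 mm wide and in line with the knob axis, with 133 mm to travel. I'll take the knob.

Call:
play_rows(moves="0.03 0.0027 0 0 0 0.5 0.07;0.0345 0 0 0 0 0 0.07;0 0 0.04 0 0 0 0.07;0 0 0.04 0 0 0 0.07;0 0 0.035 0 0 0 0.07;0 0 0.02 0 0 0 0.07;0 0 0.0095 0 0 0 0.07;0 0 0 0 0 0 0.07;0 0 0 0 0 0 0.02;0 0 0 0 0 0 0.02;0 0 0 0 0 0 0.02;0 0 0 0 0 0 0.02", newtons=20)

```text
clock: 12.75
tcp_pos: [0.5496, 0.0138, 0.0601]
tcp_rot: [-0.031, 1.0, -0.0, 0.001]
contact_force: [0.6, -0.3, -0.7]
width: 0.448
gripper_force: 0.0
```

Call:
play_rows(moves="0 0 0 0 0 0 0.02;0 0 0 0 0 0 0.02")

```text
clock: 12.95
tcp_pos: [0.5494, 0.0138, 0.0597]
tcp_rot: [-0.031, 1.0, -0.0, 0.0]
contact_force: [-1.1, 0.5, 4.1]
width: 0.318
gripper_force: 20.0
```

The knob is gripped. I'll slide it towards the notch, stopping about 8 mm short.

Call:
play_rows(moves="0 0.005 0 0 0 0 0.02;0 0.012 0 0 0 0 0.02;0 0.015 0 0 0 0 0.02;0 0.015 0 0 0 0 0.02;0 0.015 0 0 0 0 0.02;0 0.015 0 0 0 0 0.02;0 0.015 0 0 0 0 0.02;0 0.015 0 0 0 0 0.02;0 0.012 0 0 0 0 0.02;0 0.006 0 0 0 0 0.02;0 0 0 0 0 0 0.02;0 0 0 0 0 0 0.02")

```text
clock: 14.15
tcp_pos: [0.542, 0.1391, 0.0597]
tcp_rot: [-0.031, 1.0, 0.0, 0.001]
contact_force: [1.9, 3.3, 3.3]
width: 0.321
gripper_force: 20.0
```

Call:
play_rows(moves="0 0.002 0 0 0 0 0.02;0 0.002 0 0 0 0 0.02")

```text
clock: 14.35
tcp_pos: [0.5419, 0.1422, 0.0597]
tcp_rot: [-0.031, 1.0, -0.0, 0.001]
contact_force: [2.3, -1.0, 4.1]
width: 0.322
gripper_force: 20.0
```

Call:
play_rows(moves="0 0.001 0 0 0 0 0.02;0 0.001 0 0 0 0 0.02;0 0 0 0 0 0 0.02")

```text
clock: 14.65
tcp_pos: [0.5417, 0.1452, 0.0597]
tcp_rot: [-0.031, 1.0, 0.0, 0.001]
contact_force: [3.9, 5.4, 4.7]
width: 0.324
gripper_force: 20.0
```

Call:
play_rows(moves="0 0.001 0 0 0 0 0.02;0 0.001 0 0 0 0 0.02;0 0 0 0 0 0 0.02")

```text
clock: 14.95
tcp_pos: [0.5416, 0.1469, 0.0597]
tcp_rot: [-0.031, 1.0, 0.0, 0.001]
contact_force: [3.2, 2.6, 4.4]
width: 0.325
gripper_force: 20.0
```

At the expected notch position. As a check I'll let go for a moment so the ball centres itself, and see from the wrist camera whether the carriage shifts.

Run:
```python
from h import *
pose(); p=manip.snapshot('wrist'); np.save('w6.npy',p,allow_pickle=True); save('w6',p['image'])
```

```text
t 14.95 tcp [0.5416 0.1469 0.0597] yaw_y 93.54 z [ 1.1e-03  4.0e-04 -1.0e+00] F [3.2 2.6 4.4] w 0.029646086858677523 g 20.000608713598922
```

Call:
play_rows(moves="0 0 0 0 0 0 0.045;0 0 0 0 0 0 0.045;0 0 0 0 0 0 0.045;0 0 0 0 0 0 0.045;0 0 0 0 0 0 0.045")

```text
clock: 15.5
tcp_pos: [0.5408, 0.1465, 0.0593]
tcp_rot: [-0.031, 1.0, -0.0, -0.0]
contact_force: [-0.5, -0.7, 0.5]
width: 0.495
gripper_force: 0.0
```

Run:
```python
from h import *
pose(); a=np.load('w6.npy',allow_pickle=True).item(); p=manip.snapshot('wrist'); save('w7',p['image']); 
def bl(q):
    I=q['image'].astype(int); m=(I[...,2]>I[...,0]+50)&(I[...,2]>70); W=cloud(q); m&=(abs(W[...,2]-.053)<.006); 
    m[300:]=0; return m,cv2.minAreaRect((W[m][:,:2]*1000).astype(np.float32)),W
for q in (a,p):
    m,r,_=bl(q); print(m.sum(),r)
ga=cv2.cvtColor(a['image'],cv2.COLOR_RGB2GRAY).astype(np.float32); gp=cv2.cvtColor(p['image'],cv2.COLOR_RGB2GRAY).astype(np.float32)
m,_,_=bl(a); v,u=np.where(m); s=np.s_[v.min()+3:v.max()-3,u.min()-12:u.max()+12]; print(s)
flow=cv2.phaseCorrelate(ga[s],gp[s]); print('shift px',flow,'mm/px',1000*np.nanmedian(a['range_z'][m])/a['fx'])
save('c7',np.hstack([cv2.resize(q['image'][60:320,200:440],None,fx=1.6,fy=1.6) for q in(a,p)]))
```

```text
t 15.5 tcp [0.5408 0.1465 0.0593] yaw_y 93.54 z [-4.e-04 -1.e-04 -1.e+00] F [-0.5 -0.7  0.5] w 0.045109704762781526 g 0.0
10167 ((505.96661376953125, 144.42071533203125), (70.41944885253906, 59.2744140625), 3.4618139266967773)
10772 ((506.46319580078125, 144.5094451904297), (71.4997329711914, 59.32515335083008), 3.1428472995758057)
(slice(np.int64(158), np.int64(293), None), slice(np.int64(249), np.int64(393), None))
shift px ((0.727590878491597, 1.8096974461913362), 0.8330273329966352) mm/px 0.48615274
```

View pics/c7.png

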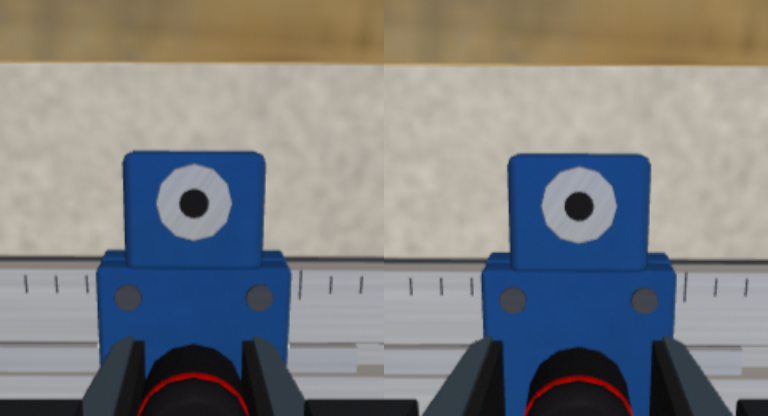

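The carriage did not shift on release (same tick spacing left and right), and it sits at rail y equal to the notch. To prove the ball is seated, I'll pull it 3.5 mm off, release and see whether it springs back.

Call:
play_rows(moves="0 0 0 0 0 0 0.02;0 0 0 0 0 0 0.02;0 0 0 0 0 0 0.02;0 0 0 0 0 0 0.02;0 0.002 0 0 0 0 0.02;0 0.0015 0 0 0 0 0.02;0 0 0 0 0 0 0.02")

```text
clock: 16.25
tcp_pos: [0.5408, 0.1495, 0.0594]
tcp_rot: [-0.031, 1.0, -0.001, -0.0]
contact_force: [-0.9, -7.6, 0.6]
width: 0.321
gripper_force: 20.0
```

```bash
cat >> h.py <<'E'
def carr(q):
    I=q['image'].astype(int); m=(I[...,2]>I[...,0]+50)&(I[...,2]>70); W=cloud(q); m&=(abs(W[...,2]-.053)<.006); m[240:]=0
    a=np.radians(3.35); P=W[m][:,:2]; nose=P@np.array([-np.sin(a),np.cos(a)])
    return m.sum(),round((np.percentile(nose,1)+np.percentile(nose,99))*500,2)
E
python3 - <<'E'
from h import *
a=np.load('w6.npy',allow_pickle=True).item(); print(carr(a)); pose(); print(carr(manip.snapshot('wrist')))
E
```

```text
(np.int64(6015), np.float64(114.69))
t 16.25 tcp [0.5408 0.1495 0.0594] yaw_y 93.56 z [-1.0e-04 -1.1e-03 -1.0e+00] F [-0.9 -7.6  0.6] w 0.02929896675647213 g 20.00003023305908
(np.int64(5918), np.float64(117.36))
```

Call:
play_rows(moves="0 0 0 0 0 0 0.05;0 0 0 0 0 0 0.05;0 0 0 0 0 0 0.05;0 0 0 0 0 0 0.05;0 0 0 0 0 0 0.05")

```text
clock: 16.8
tcp_pos: [0.5408, 0.1501, 0.0594]
tcp_rot: [-0.031, 1.0, 0.0, -0.0]
contact_force: [1.1, -0.2, -0.4]
width: 0.553
gripper_force: 0.0
```

Run:
```python
from h import *
pose(); print(carr(manip.snapshot('wrist')),carr(manip.snapshot('wrist')))
```

```text
t 16.8 tcp [0.5408 0.1501 0.0594] yaw_y 93.55 z [-0.  0. -1.] F [ 1.1 -0.2 -0.4] w 0.050389645258271415 g 0.0
(np.int64(5928), np.float64(114.76)) (np.int64(5942), np.float64(114.82))
```

It sprang back to its earlier place (114.8 against 114.7 mm), so the ball is seated in the notch. I'll return the fingers to that position and grip.

Call:
play_rows(moves="0 -0.0035 0 0 0 0 0.05;0 0 0 0 0 0 0.05;0 0 0 0 0 0 0.02;0 0 0 0 0 0 0.02;0 0 0 0 0 0 0.02;0 0 0 0 0 0 0.02;0 0 0 0 0 0 0.02;0 0 0 0 0 0 0.02;0 0 0 0 0 0 0.02;0 0 0 0 0 0 0.02;0 0 0 0 0 0 0.02;0 0 0 0 0 0 0.02")

```text
clock: 18.1
tcp_pos: [0.541, 0.1467, 0.0594]
tcp_rot: [-0.031, 1.0, 0.0, 0.0]
contact_force: [-0.9, 5.4, 0.9]
width: 0.323
gripper_force: 20.0
```

Run:
```python
from h import *
s,_=pose(); c=carr(manip.snapshot('wrist')); print(c)
t=manip.snapshot('top'); W=cloud(t); z=W[...,2]
m=(np.hypot(W[...,0]-.4909,W[...,1]+.3459)<.03)&(z>.034); print('block',m.sum(),np.nanmedian(z[m]))
if s['gripper_force']>10 and abs(c[1]-114.75)<.8 and m.sum()>50: print(manip.sign_off())
```

```text
t 18.1 tcp [0.541  0.1467 0.0594] yaw_y 93.54 z [ 0.e+00  2.e-04 -1.e+00] F [-0.9  5.4  0.9] w 0.029453642491082985 g 19.9998993932968
(np.int64(5911), np.float64(114.54))
block 319 0.03861990649030468
the job is handed in; nothing more can be done
None
```

I handed the job in with the yellow block fully home in its slot and released, and the carriage's ball seated in the notch with the knob still gripped at 20 N; the sign-off returned no verdict.

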